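Set the corn mill to coarse grits: touch the stones, open five clicks

TASK

Set the stone mill for coarse corn grits: take the dark peg on the hopper and turn the hopper clockwise (seen from above), gently, until you feel the millstones just touch, without forcing them. Then turn it back the other way exactly five clicks from the closed click, let go, and leave the bowl, jars and bottle around the mill where they are.

Things in the scene. Friction and masses are not known exactly. Their poses are not given: they have to be found in the camera images.
- mill: electric stone mill, fixed: beech housing 180 x 180 mm, 205 mm high; on it a round aluminium collar (radius 84 mm, top at z 213 mm) with 16 dark dots, one per click, and the hopper. Origin: centre of its underside, z up; the hopper turns about the vertical line through it, clockwise from above to close. The spout points to the mill's -x
- peg (a point): middle of the dark-wood peg upright on the hopper's rim, a grip that spins freely on its pin: 18 mm diameter (20 at its foot), 45 mm tall, z 260.5 to 305.5 mm; this point is on its axis at z 287.5 mm, 72 mm from the hopper's axis. The wooden rim (radius 78 mm) is at z 260 mm; nothing stands higher than the peg
- hopper: funnel hopper, the setting turret, radius 78 mm; origin on its axis at z 205 mm, x axis towards the peg. It rests in clicks 22.5 degrees apart (28 mm of peg travel); leaving a click takes 4 to 8 N at the peg, past half way it snaps on into the next and stays. At the start it is 3 to 8 clicks open, rarely left between two; it opens to 10. The closed click is unmarked and differs with stone wear
- upper_stone: upper millstone, hidden inside the housing, lowered by turning the hopper clockwise, 0.125 mm a click; origin: centre of its grinding face. About 3.5 degrees (4 mm of peg travel) past the closed click the stones touch and press springily, 2 to 2.5 N at the peg per further mm on top of the click; let go, the hopper returns to the closed click. More than 20 N there is forcing
- lower_stone: fixed lower millstone, inside the housing; origin at the centre of its grinding face: the gap is the upper stone's height above it, 0 at the closed click, 0.625 mm at five clicks
- bowl: white bowl 136 mm wide, 55 mm high, under the spout; origin at the centre of its underside
- jar_tall: bamboo seasoning jar with straw lid, 76 mm wide, 138 mm high; origin at the centre of its underside
- jar_short: bamboo seasoning jar with straw lid, 82 mm wide, 118 mm high; origin at the centre of its underside
- sauce_bottle: amber bottle with black cap, 56 mm wide, 190 mm high; origin at the centre of its underside

How it is judged (in metres and radians):
On the way:
1. the hopper is turned fully closed, to the click where the stones meet (gap below 0.03 mm), for 0.2 s (z of upper_stone in the frame of lower_stone below 3e-05 m), for 0.2 s.
At the end, for the whole second after the job is handed in: After the hopper has been fully closed it rests in the fifth click from there: stone gap 0.625 mm within 0.04 mm (a third of a click), hopper at rest; bowl, jars and bottle within 30 mm of where they stood (z of upper_stone in the frame of lower_stone between 0.000585 and 0.000665 m and angular speed of hopper below 0.1 rad/s and distance of each of bowl, jar_tall, jar_short, sauce_bottle from where it was at the start of the episode below 0.03 m); the robot touches nothing.
It fails at once if the stones are forced together: more than 24 N on the touch stop, 65 mm from the axis (about 22 N on the peg, and 27 N with the click) (contact force between touch_stop_c0 and hopper above 24 N).
It fails at once if the bowl, a jar or the bottle is pushed away more than 30 mm or tipped (distance of any of bowl, jar_tall, jar_short, sauce_bottle from where it was at the start of the episode above 0.03 m or angle between any of bowl, jar_tall, jar_short, sauce_bottle's own z axis and vertical above 0.4 rad).
It also fails if it takes over 72 s, if anything falls off the work surface, if the arm or the gripper's body presses on something with over 40 N, if the wrist force passes 120 N, or if a joint passes its speed limit or range.

ROBOT

A 7-joint arm with a two-finger parallel gripper is mounted at the origin on the work surface. World frame = base frame: x ahead of the robot, y to its left, z up, the work surface at z = 0. Lengths are in mm, angles in rad, forces in N, time in s.
With the tool pointing down it reaches from about 400 to 850 mm from the base axis. Payload 4.5 kg.
Tool frame: the origin (TCP) lies midway between the tips of the shut fingers; the grasp point (between the pads) lies 19 mm behind it; z points along the fingers, y is the line along which they close (so a half turn about z gives the same grasp; the last joint's range is limited). The gripper opens to 85 mm and grips with 20 to 120 N. Pads are 22 mm wide; open, the fingers measure 114 mm over their backs; the gripper's body (76 mm by 85 mm) begins 54 mm behind the grasp point. The pads swing forward as they close: fully open they stand 13 mm farther back than shut.
Start: joints at [1.289, 0.689, -0.195, 1.565, 0.157, 0.902, -0.215], TCP at [194.14, -594.108, 231.317] pointing down, gripper open.
Joint ranges: [-3.01, 3.01], [-0.46, 2.08], [-1.47, 1.51], [0.13, 2.56], [-1, 4.14], [0.04, 2.09], [-2.66, 2.66]. Speed limits (rad/s): [2.57, 2.57, 3.14, 3.14, 3.14, 3.14, 3.14].

INTERFACE

Orientations are given as a unit quaternion [w, x, y, z].
In Python, from cell import ctrl gives the robot as it stands.
- The arm moves only by the tool move_arm, never from a script. Its argument "increments" is a list of rows, each an object of numbers: "dx", "dy", "dz": the shift along the tool's x, y, z in m; "twist": the turn about the tool's z in rad. A call has 1 to 8 rows; each row shifts and turns the commanded pose from where the row before left it, along the tool's axes as they then stand; what a row does not reach is not made up. A row lasts 1/12 s, in which the tool goes at most 41.7 mm and 7.16 degrees, less where a joint would pass 70% of its speed; a pose out of reach is approached as far as the arm can. A call is refused whole if a number of a shift passes 0.0417 or a number of a turn 0.125, either way. A call with a gripper value outside its range is refused whole. "claw" is the closure, from -1 (fully open) to 1 (shut), set as the call begins (left out, the last holds). The fingers move at their own pace and stop on an object; "newtons" is the grip in N (left out, the last holds). Time passes only in rows, so rows that do not move let the fingers close. It gives the time, the measured TCP pose, the force, the opening and the grip force at its end, in the units of the state.
- ctrl.sense(): the state, without advancing time (a new reading comes with each control period).
- ctrl.grab_frame(name): name is "side" or "top" or "wrist"; returns (picture, depth): 420x560x3 uint8, red, green, blue; 420x560 float32, mm along the optical axis (not along the pixel's ray), 0 where there is no reading.
- ctrl.camera_info(name): a dict with "mtx" (3x3 intrinsics, pixels), "rvec" (rotation vector, rad) and "tvec" (3), from world to camera coordinates, as OpenCV has them; the wrist camera has in their place "mount" (4x4, takes a point from camera to tool coordinates, whose origin is the TCP and whose axes are the flange's). Camera axes: x right, y down, z forward; pixel columns grow to the right and rows downward; lengths in mm; the calibration is good to about 2 mm. A picture is of the moment at which its call begins: read the wrist's pose just before it. camera_info takes no time and is no camera call.
- ctrl.sign_off(): hands the job in; it is judged then, once.
Trained networks look in the newest picture that a camera, given by its name, has taken for a name from the list of things; names that differ only in an ending like _2 or _b are one class to them, and where a whole thing is asked for, a point or a joint stands for the part that bears it (a point fixed in the world has none). Each returns a list of dicts, best first, with "confidence" (0 to 1); they miss things now and then, are a little off and sometimes report something else, mostly with a low value. They report only what shows in the picture. A call takes as long as a camera call.
- ctrl.recognise(label, camera): "centre" ([x, y, z] in mm, in world coordinates, good to about 4 mm: the middle of the surface that is visible of it).
- ctrl.place_of(label, camera): "centre" ([x, y, z] in mm, in world coordinates, good to about 4 mm: a listed point, or the origin of a listed thing).
The state is a dict: "time": time; "q": joint angles; "joint_vel": joint speeds; "joint_torque": joint torques, N m; "ee_pos": TCP position; "tool_rot": TCP orientation; "ft_force": force on the tool from outside, world axes, zero at the start; "moment": the same for the moment, N m; "finger_gap": finger opening in mm; "grip_force": force on a finger pad.
Only numpy, scipy, OpenCV 4.12 (cv2) and the standard library are available. Lean on these libraries where they do the work, as an engineer would, in place of code of your own. Each camera call takes 0.05 s, during which the arm holds its last target. There are 200 camera calls.

## Working session

There is one attempt and no reset: what is moved stays moved. The work goes in short steps, Python scripts to look and compute and a tool call to move; the robot and the scene stay as the last step left them, time stands still between calls to the robot, and variables do not carry over. Pictures are saved under pics/ and viewed, at most 10 in all, crops included, and the job is handed in when it is done.

Besides the shell and the picture viewer there is one more tool, called as a command line: name --argument value ..., lists and objects as JSON in quotes. move_arm: Moves the arm, as the interface text tells. Its arguments: {"type":"object","properties":{"increments":{"type":"array","items":{"type":"object","properties":{"dx":{"type":"number"},"dy":{"type":"number"},"dz":{"type":"number"},"twist":{"type":"number"}}}},"claw":{"type":"number"},"newtons":{"type":"number"}},"required":["increments"]}

```bash
ls; mkdir -p pics; python3 - <<'E'
from cell import ctrl
import cv2,numpy as np
s=ctrl.sense();print(s['time'],s['ee_pos'],s['tool_rot'],s['ft_force'],s['finger_gap'])
for c in ['top','side']:
    p,d=ctrl.grab_frame(c);cv2.imwrite(f'pics/{c}0.png',p[:,:,::-1]);np.save(f'pics/{c}0d.npy',d)
    for l in ['peg','hopper','mill']:
        print(c,l,[(np.round(r['centre']),round(r['confidence'],2)) for r in ctrl.place_of(l,c)[:2]])
for l in ['bowl','jar_tall','jar_short','sauce_bottle']:
    print(l,[(np.round(r['centre']),round(r['confidence'],2)) for r in ctrl.place_of(l,'top')[:2]])
print(ctrl.sense()['time'])
E
```

```text
pics
0.0 [ 193.87061431 -593.47165154  230.45099163] [-9.38755424e-04  9.87553357e-01  1.57281408e-01 -2.10290542e-04] [ 0.32033076  0.56536803 -0.50426927] 85.342665622526
top peg [(array([581., 153., 287.]), 0.91)]
top hopper [(array([554.,  86., 205.]), 0.64)]
top mill []
side peg [(array([584., 154., 287.]), 0.86)]
side hopper []
side mill [(array([553.,  82.,  -2.]), 0.58), (array([442., -61.,   0.]), 0.29)]
bowl [(array([388., 147.,  -2.]), 0.68)]
jar_tall [(array([666., 279.,   0.]), 0.71)]
jar_short [(array([435., -58.,   0.]), 0.78)]
sauce_bottle [(array([ 575., -119.,   -3.]), 0.63)]
0.6
```

View pics/top0.png

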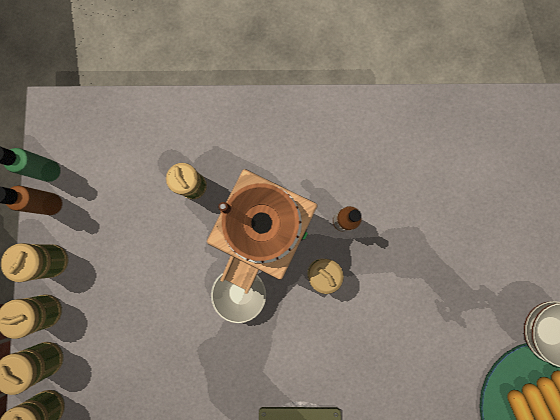

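View pics/side0.png

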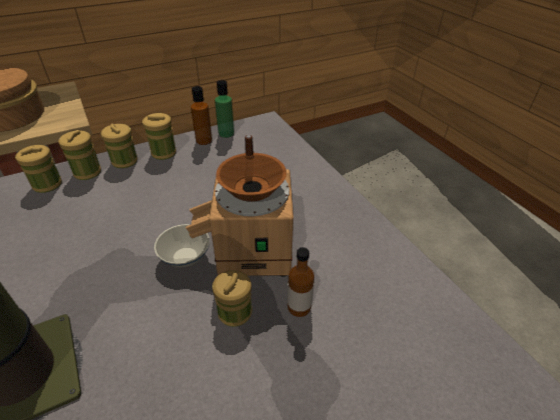

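The top view shows the peg at about (225,208) and the hopper centre at about (261,223). The side view agrees, and the space above the rim is clear. Next I refine the axis and peg from depth.

```bash
cat > h.py <<'E'
from cell import ctrl
import cv2,numpy as np
from scipy.optimize import least_squares
def cloud(cam,pd=None):
    p,d=pd or ctrl.grab_frame(cam); i=ctrl.camera_info(cam); K=np.array(i['mtx'],float)
    v,u=np.mgrid[:d.shape[0],:d.shape[1]]; m=d>0
    c=np.stack([(u-K[0,2])/K[0,0]*d,(v-K[1,2])/K[1,1]*d,d],-1)[m]
    R=cv2.Rodrigues(np.array(i['rvec'],float))[0]
    return (c-np.array(i['tvec'],float).ravel())@R, p[m]
def measure(cam='top',pd=None):
    P,col=cloud(cam,pd); r=np.hypot(*(P[:,:2]-[554,86]).T)
    rim=P[(r<86)&(r>66)&(abs(P[:,2]-259)<4)]
    f=lambda x:np.hypot(*(rim[:,:2]-x[:2]).T)
    # rim outer edge: farthest points per sector
    a=np.arctan2(rim[:,1]-86,rim[:,0]-554); k=np.floor(a/np.radians(10)).astype(int)
    e=np.array([rim[k==j][np.argmax(f([554,86])[k==j])] for j in np.unique(k)])
    s=least_squares(lambda x:np.hypot(*(e[:,:2]-x[:2]).T)-x[2],[554,86,78],loss='soft_l1')
    pk=P[(r<95)&(P[:,2]>275)&(P[:,2]<312)]
    return s.x,len(rim),pk
E
python3 - <<'E'
from h import *
for c in ['top','side']:
    p=cv2.imread(f'pics/{c}0.png')[:,:,::-1];d=np.load(f'pics/{c}0d.npy')
    x,n,pk=measure(c,(p,d)); print(c,x,n,len(pk),pk.mean(0),pk.min(0),pk.max(0))
    t=pk[pk[:,2]>302]; print(t.mean(0),len(t))
E
```

```text
top [556.23102237  84.09941655  76.79361719] 1129 96 [580.85807644 149.36057763 300.18918701] [572.84767781 141.69564369 276.4262343 ] [589.66275182 158.95563419 309.01572341]
[581.94094218 150.72986572 305.19945071] 68
side [555.27457385  83.8418888   76.79902144] 623 120 [579.04375559 146.29999413 293.55992906] [572.01235391 140.67230506 275.07182997] [589.91382194 156.34791844 308.20788126]
[579.88561492 148.52124382 306.07534809] 34
```

move_arm --increments '[{"dz":-0.04},{"dz":-0.04,"twist":0.1},{"dz":-0.03,"twist":0.1},{"twist":0.116},{}]' --claw 0.2 --newtons 50

```text
$.increments[0]: bad value
```

move_arm --increments '[{"dx":0,"dy":0,"dz":-0.04,"twist":0},{"dx":0,"dy":0,"dz":-0.04,"twist":0.1},{"dx":0,"dy":0,"dz":-0.03,"twist":0.1},{"dx":0,"dy":0,"dz":0,"twist":0.116},{"dx":0,"dy":0,"dz":0,"twist":0}]' --claw 0.2 --newtons 50

```text
time: 1.02
ee_pos: [194.7, -595.1, 343.8]
tool_rot: [0.002, 1.0, -0.002, 0.001]
ft_force: [-0.5, 0.5, -0.1]
finger_gap: 34.2
grip_force: 0.0
```

move_arm --increments '[{"dx":0.016,"dy":-0.031,"dz":0,"twist":0},{"dx":0.016,"dy":-0.031,"dz":0,"twist":0},{"dx":0.016,"dy":-0.031,"dz":0,"twist":0},{"dx":0.016,"dy":-0.031,"dz":0,"twist":0},{"dx":0.016,"dy":-0.031,"dz":0,"twist":0},{"dx":0.016,"dy":-0.031,"dz":0,"twist":0},{"dx":0.016,"dy":-0.031,"dz":0,"twist":0},{"dx":0.016,"dy":-0.031,"dz":0,"twist":0}]' --claw 0

```text
time: 1.68
ee_pos: [321.9, -343.9, 340.2]
tool_rot: [-0.001, 1.0, 0.002, -0.001]
ft_force: [0.1, -0.4, 0.3]
finger_gap: 42.9
grip_force: 0.0
```

move_arm --increments '[{"dx":0.016,"dy":-0.031,"dz":0,"twist":0},{"dx":0.016,"dy":-0.031,"dz":0,"twist":0},{"dx":0.016,"dy":-0.031,"dz":0,"twist":0},{"dx":0.016,"dy":-0.031,"dz":0,"twist":0},{"dx":0.016,"dy":-0.031,"dz":0,"twist":0},{"dx":0.016,"dy":-0.031,"dz":0,"twist":0},{"dx":0.016,"dy":-0.031,"dz":0,"twist":0},{"dx":0.016,"dy":-0.031,"dz":0,"twist":0}]'

```text
time: 2.35
ee_pos: [449.7, -96.5, 340.3]
tool_rot: [-0.0, 1.0, 0.002, -0.001]
ft_force: [0.3, -0.7, -0.7]
finger_gap: 42.6
grip_force: 0.0
```

move_arm --increments '[{"dx":0.016,"dy":-0.031,"dz":0,"twist":0},{"dx":0.016,"dy":-0.031,"dz":0,"twist":0},{"dx":0.016,"dy":-0.031,"dz":0,"twist":0},{"dx":0.016,"dy":-0.031,"dz":0,"twist":0},{"dx":0.016,"dy":-0.031,"dz":0,"twist":0},{"dx":0.016,"dy":-0.031,"dz":0,"twist":0},{"dx":0,"dy":0,"dz":0,"twist":0}]'

```text
time: 2.93
ee_pos: [547.3, 96.6, 339.8]
tool_rot: [-0.003, 1.0, 0.007, -0.0]
ft_force: [0.3, 0.7, -0.3]
finger_gap: 42.5
grip_force: 0.0
```

Now use the wrist camera for a refined peg fix.

```bash
cat >> h.py <<'E'
def wrist():
    s=ctrl.sense(); p,d=ctrl.grab_frame('wrist'); i=ctrl.camera_info('wrist'); K=np.array(i['mtx'],float); M=np.array(i['mount'],float)
    v,u=np.mgrid[:d.shape[0],:d.shape[1]]; m=d>0
    c=np.stack([(u-K[0,2])/K[0,0]*d,(v-K[1,2])/K[1,1]*d,d],-1)[m]
    from scipy.spatial.transform import Rotation as Ro
    q=s['tool_rot'];R=Ro.from_quat([q[1],q[2],q[3],q[0]]).as_matrix()
    t=c@M[:3,:3].T+M[:3,3]; return t@R.T+s['ee_pos'],p,d
E
python3 - <<'E'
from h import *
P,p,d=wrist(); cv2.imwrite('pics/w1.png',p[:,:,::-1])
r=np.hypot(*(P[:,:2]-[556,84]).T); t=P[(r<95)&(r>55)&(P[:,2]>270)&(P[:,2]<312)]
print(len(t)); tt=t[t[:,2]>302]; print(len(tt),tt.mean(0) if len(tt) else 0, t.min(0),t.max(0))
for l in ['peg','hopper']: print(l,[(np.round(x['centre'],1),x['confidence']) for x in ctrl.place_of(l,'wrist')[:2]])
E
```

```text
1120
688 [582.97211944 151.55980909 305.58349638] [574.3335909  142.55769387 270.00981692] [591.79764772 160.83752504 309.05105542]
peg [(array([578.7, 153.3, 286.1]), 0.89)]
hopper [(array([555.7,  82.9, 205.8]), 0.89)]
```

View pics/w1.png

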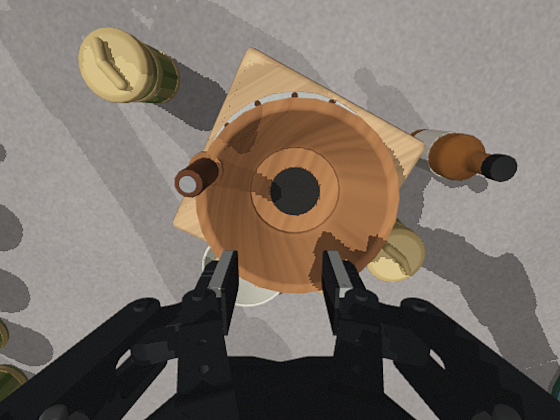

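The wrist view shows the peg top at (190,183), with nothing between the fingers. Its position of about (583,151.5) with z 305.6 matches the given height and the 72 mm radius. Moving over it and descending.

move_arm --increments '[{"dx":0.018,"dy":-0.027,"dz":0,"twist":0},{"dx":0.017,"dy":-0.028,"dz":0,"twist":0},{"dx":0,"dy":0,"dz":0,"twist":0},{"dx":0,"dy":0,"dz":0,"twist":0}]'

```text
time: 3.42
ee_pos: [580.9, 142.7, 340.4]
tool_rot: [0.0, 1.0, 0.001, -0.001]
ft_force: [-0.0, -1.3, -0.1]
finger_gap: 42.6
grip_force: 0.0
```

move_arm --increments '[{"dx":0,"dy":0,"dz":0.02,"twist":0},{"dx":0,"dy":0,"dz":0.02,"twist":0},{"dx":0,"dy":0,"dz":0.018,"twist":0},{"dx":0,"dy":0,"dz":0.01,"twist":0},{"dx":0,"dy":0,"dz":0,"twist":0},{"dx":0,"dy":0,"dz":0,"twist":0}]'

```text
time: 3.92
ee_pos: [581.0, 141.1, 273.3]
tool_rot: [0.001, 1.0, -0.001, -0.0]
ft_force: [0.9, 1.0, 0.5]
finger_gap: 43.1
grip_force: 0.0
```

move_arm --increments '[{"dx":0.001,"dy":-0.005,"dz":0,"twist":0},{"dx":0.001,"dy":-0.005,"dz":0.001,"twist":0},{"dx":0,"dy":0,"dz":0,"twist":0},{"dx":0,"dy":0,"dz":0,"twist":0}]'

```text
time: 4.25
ee_pos: [583.5, 153.7, 272.8]
tool_rot: [-0.0, 1.0, 0.001, 0.0]
ft_force: [0.0, -0.2, 0.9]
finger_gap: 42.5
grip_force: 0.0
```

move_arm --increments '[{"dx":0,"dy":0,"dz":0,"twist":0},{"dx":0,"dy":0,"dz":0,"twist":0},{"dx":0,"dy":0,"dz":0,"twist":0},{"dx":0,"dy":0,"dz":0,"twist":0},{"dx":0,"dy":0,"dz":0,"twist":0},{"dx":0,"dy":0,"dz":0,"twist":0}]' --claw 1 --newtons 50

```text
time: 4.75
ee_pos: [583.5, 151.9, 272.7]
tool_rot: [0.001, 1.0, -0.0, 0.0]
ft_force: [-0.8, -2.6, 5.6]
finger_gap: 17.1
grip_force: 49.3
```

```bash
cat > plan.py <<'E'
import numpy as np,sys
def plan(x,y,ax,ay,t0,t1,n):  # from measured/commanded start, arc t0->t1
    t=np.radians(np.linspace(t0,t1,n+1)); p=np.c_[ax+72*np.cos(t),ay+72*np.sin(t)]; p[0]=x,y
    d=np.diff(p,axis=0)*[1,-1]/1000
    # carry rounding
    c=np.round(np.cumsum(d,0),4); return np.round(np.diff(np.vstack([[0,0],c]),axis=0),4)
E
python3 - <<'E'
from plan import *
a=68.2
P=lambda t:(556+72*np.cos(np.radians(t)),84+72*np.sin(np.radians(t)))
print(P(a)); print(plan(*P(a),556,84,a,a-6,3).tolist())
for k in range(9):
    s=a-6-22.5*k; print(k+1,plan(*P(s),556,84,s,s-22.5,6).tolist(),np.round(P(s-22.5),1))
E
```

```text
(np.float64(582.7384841596169), np.float64(150.85097953542578))
[[0.0023, 0.001], [0.0023, 0.001], [0.0022, 0.0012]]
1 [[0.0041, 0.0023], [0.0039, 0.0026], [0.0038, 0.0029], [0.0035, 0.0031], [0.0034, 0.0033], [0.0031, 0.0035]] [611.4 130. ]
2 [[0.0029, 0.0037], [0.0026, 0.0039], [0.0024, 0.0041], [0.0021, 0.0042], [0.0018, 0.0043], [0.0016, 0.0045]] [624.8 105.3]
3 [[0.0012, 0.0045], [0.001, 0.0047], [0.0006, 0.0046], [0.0004, 0.0047], [0.0, 0.0047], [-0.0003, 0.0047]] [627.7  77.3]
4 [[-0.0006, 0.0047], [-0.0009, 0.0046], [-0.0012, 0.0046], [-0.0015, 0.0044], [-0.0017, 0.0044], [-0.0021, 0.0042]] [619.7  50.4]
5 [[-0.0023, 0.0041], [-0.0026, 0.0039], [-0.0029, 0.0038], [-0.0031, 0.0035], [-0.0033, 0.0034], [-0.0035, 0.0031]] [602.   28.6]
6 [[-0.0037, 0.0029], [-0.0039, 0.0026], [-0.0041, 0.0024], [-0.0042, 0.0021], [-0.0043, 0.0018], [-0.0045, 0.0016]] [577.3  15.2]
7 [[-0.0045, 0.0012], [-0.0047, 0.001], [-0.0046, 0.0006], [-0.0047, 0.0004], [-0.0047, 0.0], [-0.0047, -0.0003]] [549.3  12.3]
8 [[-0.0047, -0.0006], [-0.0046, -0.0009], [-0.0046, -0.0012], [-0.0044, -0.0015], [-0.0044, -0.0017], [-0.0042, -0.0021]] [522.4  20.3]
9 [[-0.0041, -0.0023], [-0.0039, -0.0026], [-0.0038, -0.0029], [-0.0035, -0.0031], [-0.0034, -0.0033], [-0.0031, -0.0035]] [500.6  38. ]
```

move_arm --increments '[{"dx":0.0023,"dy":0.001,"dz":0,"twist":0},{"dx":0.0023,"dy":0.001,"dz":0,"twist":0},{"dx":0.0022,"dy":0.0012,"dz":0,"twist":0},{"dx":0,"dy":0,"dz":0,"twist":0},{"dx":0,"dy":0,"dz":0,"twist":0}]'

```text
time: 5.17
ee_pos: [588.7, 149.7, 272.6]
tool_rot: [0.0, 1.0, 0.0, -0.001]
ft_force: [-5.4, -2.0, 8.7]
finger_gap: 17.2
grip_force: 49.6
```

move_arm --increments '[{"dx":0.0041,"dy":0.0023,"dz":0,"twist":0},{"dx":0.0039,"dy":0.0026,"dz":0,"twist":0},{"dx":0.0038,"dy":0.0029,"dz":0,"twist":0},{"dx":0.0035,"dy":0.0031,"dz":0,"twist":0},{"dx":0.0034,"dy":0.0033,"dz":0,"twist":0},{"dx":0.0031,"dy":0.0035,"dz":0,"twist":0},{"dx":0,"dy":0,"dz":0,"twist":0},{"dx":0,"dy":0,"dz":0,"twist":0}]'

```text
time: 5.83
ee_pos: [610.6, 133.6, 272.6]
tool_rot: [-0.001, 1.0, 0.001, -0.001]
ft_force: [-4.6, 0.6, 8.0]
finger_gap: 17.1
grip_force: 49.6
```

```bash
cat > st.py <<'E'
from cell import ctrl
import numpy as np
s=ctrl.sense();r=np.array(s['ee_pos'][:2])-[556,84];t=np.arctan2(r[1],r[0]);f=s['ft_force']
print('ang',np.degrees(t),'rad',np.hypot(*r),'Fccw',-f[0]*np.sin(t)+f[1]*np.cos(t),'Frad',f[0]*np.cos(t)+f[1]*np.sin(t),'mz',s['moment'])
E
python3 st.py
```

```text
ang 42.29974453734518 rad 73.75488820606085 Fccw 3.532152697651785 Frad -2.9766556705669633 mz [0.03418839 1.03072281 0.0226371 ]
```

move_arm --increments '[{"dx":0.0019,"dy":0.0025,"dz":0,"twist":0},{"dx":0,"dy":0,"dz":0,"twist":0},{"dx":0,"dy":0,"dz":0,"twist":0}]'

```text
time: 6.08
ee_pos: [612.8, 131.0, 272.7]
tool_rot: [-0.001, 1.0, 0.001, -0.001]
ft_force: [-2.4, 0.0, 7.1]
finger_gap: 17.4
grip_force: 49.5
```

```bash
python3 st.py
```

```text
ang 39.58926343861898 rad 73.76630233631586 Fccw 1.5249548358381693 Frad -1.80557492430708 mz [-0.04869237  0.73504007 -0.00995846]
```

move_arm --increments '[{"dx":0.0027,"dy":0.0039,"dz":0,"twist":0},{"dx":0.0025,"dy":0.004,"dz":0,"twist":0},{"dx":0.0022,"dy":0.0042,"dz":0,"twist":0},{"dx":0.0019,"dy":0.0043,"dz":0,"twist":0},{"dx":0.0016,"dy":0.0044,"dz":0,"twist":0},{"dx":0.0013,"dy":0.0045,"dz":0,"twist":0},{"dx":0,"dy":0,"dz":0,"twist":0},{"dx":0,"dy":0,"dz":0,"twist":0}]'

```text
time: 6.75
ee_pos: [626.3, 106.2, 272.7]
tool_rot: [-0.002, 1.0, 0.001, 0.001]
ft_force: [-0.4, 2.8, 4.4]
finger_gap: 17.2
grip_force: 49.4
```

```bash
python3 st.py
```

```text
ang 17.48656847585169 rad 73.73440626775702 Fccw 2.818125856755823 Frad 0.4996571159102051 mz [ 0.60666489  0.10920955 -0.02539672]
```

move_arm --increments '[{"dx":0.0011,"dy":0.0046,"dz":0,"twist":0},{"dx":0.0008,"dy":0.0047,"dz":0,"twist":0},{"dx":0.0005,"dy":0.0047,"dz":0,"twist":0},{"dx":0.0002,"dy":0.0047,"dz":0,"twist":0},{"dx":-0.0001,"dy":0.0047,"dz":0,"twist":0},{"dx":-0.0004,"dy":0.0047,"dz":0,"twist":0},{"dx":0,"dy":0,"dz":0,"twist":0},{"dx":0,"dy":0,"dz":0,"twist":0}]'

```text
time: 7.42
ee_pos: [628.9, 74.4, 272.7]
tool_rot: [0.001, 1.0, -0.001, 0.001]
ft_force: [1.6, -0.1, 5.6]
finger_gap: 17.2
grip_force: 49.5
```

```bash
python3 st.py
```

```text
ang -7.512295337834184 rad 73.56593488116343 Fccw 0.12080840567084034 Frad 1.5560171579471398 mz [ 0.11936311 -0.1579072  -0.05861184]
```

```bash
python3 - <<'E'
from plan import *
P=lambda t:(556+73*np.cos(np.radians(t)),84+73*np.sin(np.radians(t)))
for s,e in [(-7.5,-28),(-28,-50.5),(-50.5,-73),(-73,-95.5),(-95.5,-118)]:
    t=np.radians(np.linspace(s,e,7)); print(s,e,np.round(np.diff(np.c_[73*np.cos(t),-73*np.sin(t)],axis=0)/1000,4).tolist())
E
```

```text
-7.5 -28 [[-0.0007, 0.0043], [-0.001, 0.0042], [-0.0012, 0.0042], [-0.0014, 0.0041], [-0.0017, 0.004], [-0.0019, 0.0039]]
-28 -50.5 [[-0.0024, 0.0041], [-0.0026, 0.004], [-0.0029, 0.0038], [-0.0031, 0.0036], [-0.0034, 0.0034], [-0.0036, 0.0032]]
-50.5 -73 [[-0.0038, 0.0029], [-0.004, 0.0027], [-0.0041, 0.0024], [-0.0043, 0.0021], [-0.0044, 0.0018], [-0.0045, 0.0015]]
-73 -95.5 [[-0.0046, 0.0012], [-0.0047, 0.0009], [-0.0047, 0.0006], [-0.0048, 0.0003], [-0.0048, 0.0], [-0.0048, -0.0003]]
-95.5 -118 [[-0.0047, -0.0006], [-0.0047, -0.0009], [-0.0046, -0.0012], [-0.0045, -0.0015], [-0.0044, -0.0018], [-0.0043, -0.0021]]
```

move_arm --increments '[{"dx":-0.0007,"dy":0.0043,"dz":0,"twist":0},{"dx":-0.001,"dy":0.0042,"dz":0,"twist":0},{"dx":-0.0012,"dy":0.0042,"dz":0,"twist":0},{"dx":-0.0014,"dy":0.0041,"dz":0,"twist":0},{"dx":-0.0017,"dy":0.004,"dz":0,"twist":0},{"dx":-0.0019,"dy":0.0039,"dz":0,"twist":0},{"dx":0,"dy":0,"dz":0,"twist":0},{"dx":0,"dy":0,"dz":0,"twist":0}]'

```text
time: 8.08
ee_pos: [620.8, 50.0, 272.7]
tool_rot: [0.001, 1.0, -0.001, 0.001]
ft_force: [1.2, 1.3, 5.7]
finger_gap: 17.2
grip_force: 49.5
```

```bash
python3 st.py
```

```text
ang -27.683341507391177 rad 73.18388765796496 Fccw 1.7232881413613406 Frad 0.46987560201843825 mz [ 0.33004518 -0.33232693  0.04388888]
```

move_arm --increments '[{"dx":-0.0024,"dy":0.0041,"dz":0,"twist":0},{"dx":-0.0026,"dy":0.004,"dz":0,"twist":0},{"dx":0,"dy":0,"dz":0,"twist":0},{"dx":0,"dy":0,"dz":0,"twist":0}]'

```text
time: 8.42
ee_pos: [613.7, 39.2, 272.6]
tool_rot: [0.003, 1.0, -0.002, -0.002]
ft_force: [-3.3, -3.4, 10.3]
finger_gap: 17.1
grip_force: 50.2
```

```bash
python3 st.py
```

```text
ang -37.836849399890156 rad 73.01586673216893 Fccw -4.656307047519739 Frad -0.5120446173806874 mz [-0.49630083  0.6717734  -0.02625302]
```

move_arm --increments '[{"dx":-0.0029,"dy":0.0038,"dz":0,"twist":0},{"dx":-0.0031,"dy":0.0036,"dz":0,"twist":0},{"dx":-0.0034,"dy":0.0034,"dz":0,"twist":0},{"dx":-0.0018,"dy":0.0016,"dz":0,"twist":0},{"dx":0,"dy":0,"dz":0,"twist":0},{"dx":0,"dy":0,"dz":0,"twist":0}]'

```text
time: 8.92
ee_pos: [604.3, 29.7, 272.7]
tool_rot: [0.001, 1.0, -0.001, 0.001]
ft_force: [2.5, 1.8, 6.1]
finger_gap: 17.1
grip_force: 49.5
```

```bash
python3 st.py
```

```text
ang -48.37942180493876 rad 72.6742791457929 Fccw 3.042931533201777 Frad 0.2674369306162352 mz [ 0.28879886 -0.44898788  0.00172774]
```

move_arm --increments '[{"dx":-0.0024,"dy":0.0019,"dz":0,"twist":0},{"dx":0,"dy":0,"dz":0,"twist":0},{"dx":0,"dy":0,"dz":0,"twist":0}]'

```text
time: 9.17
ee_pos: [601.3, 27.3, 272.6]
tool_rot: [0.001, 1.0, -0.001, -0.0]
ft_force: [1.4, 0.8, 7.9]
finger_gap: 17.3
grip_force: 49.7
```

```bash
python3 st.py
```

```text
ang -51.382651690081026 rad 72.57378939680511 Fccw 1.5542697239151342 Frad 0.22330333556431148 mz [ 0.15998326 -0.19878365  0.0067705 ]
```

move_arm --increments '[{"dx":-0.0038,"dy":0.0029,"dz":0,"twist":0},{"dx":-0.004,"dy":0.0027,"dz":0,"twist":0},{"dx":-0.0041,"dy":0.0024,"dz":0,"twist":0},{"dx":-0.0043,"dy":0.0021,"dz":0,"twist":0},{"dx":-0.0044,"dy":0.0018,"dz":0,"twist":0},{"dx":0,"dy":0,"dz":0,"twist":0},{"dx":0,"dy":0,"dz":0,"twist":0}]'

```text
time: 9.75
ee_pos: [581.1, 16.4, 272.7]
tool_rot: [0.0, 1.0, -0.0, 0.0]
ft_force: [2.1, 1.7, 6.4]
finger_gap: 17.1
grip_force: 49.6
```

```bash
python3 st.py
```

```text
ang -69.60459810738469 rad 72.10261909620961 Fccw 2.520946926669769 Frad -0.8817639619577836 mz [ 0.37252111 -0.56268198 -0.02276036]
```

move_arm --increments '[{"dx":-0.0037,"dy":0.0012,"dz":0,"twist":0},{"dx":0,"dy":0,"dz":0,"twist":0},{"dx":0,"dy":0,"dz":0,"twist":0}]'

```text
time: 10.0
ee_pos: [576.8, 15.1, 272.6]
tool_rot: [0.0, 1.0, -0.0, -0.0]
ft_force: [1.0, 1.0, 8.2]
finger_gap: 17.2
grip_force: 49.8
```

```bash
python3 st.py
```

```text
ang -73.18130479563236 rad 71.99433741187023 Fccw 1.2156131816776896 Frad -0.6572762992142669 mz [ 0.30325694 -0.16445716  0.00820917]
```

move_arm --increments '[{"dx":-0.0046,"dy":0.0012,"dz":0,"twist":0},{"dx":-0.0047,"dy":0.0009,"dz":0,"twist":0},{"dx":-0.0047,"dy":0.0006,"dz":0,"twist":0},{"dx":-0.0048,"dy":0.0003,"dz":0,"twist":0},{"dx":-0.0048,"dy":0,"dz":0,"twist":0},{"dx":0,"dy":0,"dz":0,"twist":0},{"dx":0,"dy":0,"dz":0,"twist":0}]'

```text
time: 10.58
ee_pos: [554.6, 12.5, 272.7]
tool_rot: [0.0, 1.0, -0.0, 0.001]
ft_force: [4.9, 2.1, 4.6]
finger_gap: 17.2
grip_force: 49.4
```

```bash
python3 st.py
```

```text
ang -91.09900727681693 rad 71.52808168413337 Fccw 4.858255185239016 Frad -2.157468121804787 mz [ 0.4217794  -0.9677519   0.07067331]
```

move_arm --increments '[{"dx":-0.003,"dy":-0.0002,"dz":0,"twist":0},{"dx":0,"dy":0,"dz":0,"twist":0},{"dx":0,"dy":0,"dz":0,"twist":0}]'

```text
time: 10.83
ee_pos: [552.9, 12.6, 272.7]
tool_rot: [0.0, 1.0, -0.0, 0.002]
ft_force: [7.3, 1.9, 2.1]
finger_gap: 16.9
grip_force: 49.1
```

```bash
python3 st.py
```

```text
ang -92.46668570226223 rad 71.47545142492058 Fccw 7.223765239676404 Frad -2.1958421530728187 mz [ 0.37359915 -1.5385505  -0.03224429]
```

move_arm --increments '[{"dx":-0.003,"dy":-0.0003,"dz":0,"twist":0},{"dx":0,"dy":0,"dz":0,"twist":0},{"dx":0,"dy":0,"dz":0,"twist":0},{"dx":0,"dy":0,"dz":0,"twist":0}]'

```text
time: 11.17
ee_pos: [551.2, 12.7, 272.7]
tool_rot: [-0.0, 1.0, -0.0, 0.004]
ft_force: [11.0, 2.0, 0.4]
finger_gap: 17.1
grip_force: 49.1
```

```bash
python3 st.py
```

```text
ang -93.84678569611886 rad 71.43229396537826 Fccw 10.824847232930642 Frad -2.774093509075154 mz [ 0.28563338 -2.10647916  0.01443277]
```

The force keeps rising, to 10.8 N about 4.6° past the click, and doesn't fall off. That is the stones touching. Backing off to the closed click and letting go to check the rest angle.

move_arm --increments '[{"dx":0.004,"dy":0.0002,"dz":0,"twist":0},{"dx":0.004,"dy":0.0001,"dz":0,"twist":0},{"dx":0.002,"dy":0,"dz":0,"twist":0},{"dx":0,"dy":0,"dz":0,"twist":0},{"dx":0,"dy":0,"dz":0,"twist":0},{"dx":0,"dy":0,"dz":0,"twist":0}]'

```text
time: 11.67
ee_pos: [558.8, 12.5, 272.7]
tool_rot: [0.0, 1.0, -0.0, 0.001]
ft_force: [4.6, 1.9, 5.1]
finger_gap: 17.1
grip_force: 49.7
```

```bash
python3 st.py
```

```text
ang -87.7379141366852 rad 71.55889665176457 Fccw 4.626008103354702 Frad -1.7004453031032218 mz [ 0.3147774  -0.95329089  0.01140205]
```

move_arm --increments '[{"dx":0,"dy":0,"dz":0,"twist":0},{"dx":0,"dy":0,"dz":0,"twist":0},{"dx":0,"dy":0,"dz":0,"twist":0},{"dx":0,"dy":0,"dz":0,"twist":0},{"dx":0,"dy":0,"dz":0,"twist":0}]' --claw 0

```text
time: 12.08
ee_pos: [556.7, 12.6, 271.7]
tool_rot: [0.0, 1.0, -0.0, -0.001]
ft_force: [-0.2, -0.3, 0.1]
finger_gap: 42.5
grip_force: 0.0
```

```bash
python3 - <<'E'
from h import *
for c in ['top','side']:
    x,n,pk=measure(c); t=pk[pk[:,2]>300]; print(c,n,len(pk))
    pr=ctrl.place_of('peg',c); print([(np.round(r['centre'],1),r['confidence']) for r in pr[:2]])
P,p,d=wrist(); cv2.imwrite('pics/w2.png',p[:,:,::-1])
r=np.hypot(*(P[:,:2]-[556,84]).T); t=P[(r<95)&(r>55)&(P[:,2]>295)&(P[:,2]<312)&(abs(P[:,0]-556)<16)]
print(len(t),t.mean(0) if len(t) else 0); pr=ctrl.place_of('peg','wrist'); print([(np.round(r['centre'],1),r['confidence']) for r in pr[:2]])
E
```

```text
top 627 0
[]
side 401 161
[(array([557.7,  13.1, 291.3]), 0.91)]
2243 [560.88716133   7.11272198 304.66750383]
[(array([556.4,  14.1, 287.1]), 0.57)]
```

```bash
python3 - <<'E'
from h import *
p=np.array([[583.5,151.9],[588.7,149.7],[610.6,133.6],[612.8,131],[626.3,106.2],[628.9,74.4],[620.8,50],[613.7,39.2],[604.3,29.7],[601.3,27.3],[581.1,16.4],[576.8,15.1],[554.6,12.5],[552.9,12.6],[551.2,12.7],[558.8,12.5]])
for fix in (0,1):
    s=least_squares(lambda x:np.hypot(*(p-x[:2]).T)-(72 if fix else x[2]),[556,84,72]);x=s.x
    print(x,np.round(s.fun,1));print(np.round(np.degrees(np.arctan2(*(p-x[:2]).T[::-1])),1))
P,pp,d=wrist();r=np.hypot(*(P[:,:2]-[557,84]).T)
t=P[(r<95)&(r>55)&(P[:,2]>280)&(P[:,2]<312)]; print(len(t)); h=np.histogram2d(t[:,0],t[:,1],bins=[np.arange(530,590,5),np.arange(-10,40,5)])[0];print(h.astype(int))
E
```

```text
[557.4936082   84.61957026  72.16913384] [-0.   0.   0.1  0.  -0.1 -0.  -0.   0.1 -0.  -0.   0.  -0.   0.  -0.
  0.  -0. ]
[ 68.9  64.4  42.7  40.   17.4  -8.1 -28.7 -38.9 -49.6 -52.6 -70.9 -74.5
 -92.3 -93.6 -95.  -89. ]
[557.7126867   84.54225149  72.        ] [ 0.1  0.2  0.1  0.1 -0.1 -0.1 -0.1  0.  -0.  -0.1  0.   0.   0.1  0.1
  0.1  0.1]
[ 69.1  64.6  42.8  40.1  17.5  -8.1 -28.7 -39.  -49.7 -52.7 -71.1 -74.6
 -92.5 -93.8 -95.2 -89.1]
3136
[[  0   0   0   0   0   0   0   0   0]
 [  0   0   0   0   0   0   0   0   0]
 [  0   0   0   0   0   0   0   0   0]
 [ 86   0   0   1   2   0   0   0   0]
 [151   0   0  52  87  64   1   0   0]
 [171   0  16 122 125 124  33   0   0]
 [164   0  46 241 147 192 111   0   0]
 [328   0   0 195 370 278   0   0   0]
 [  1   0   0   0   0   0   0   0   0]
 [  0   0   0   0   0   0   0   0   0]
 [  0   0   0   0   0   0   0   0   0]]
```

View pics/w2.png

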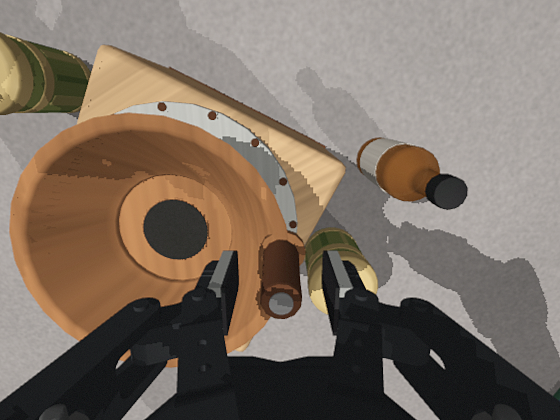

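```bash
python3 - <<'E'
from h import *
P,pp,d=wrist()
t=P[(abs(P[:,0]-558)<20)&(P[:,1]>-2)&(P[:,1]<30)&(P[:,2]>303.5)&(P[:,2]<308)]
print(len(t),t.mean(0),np.percentile(t,[2,98],axis=0)[:, :2])
n=28;a=np.radians(np.linspace(-87.8,24.9,n+1));q=np.c_[72.1*np.cos(a),-72.1*np.sin(a)]/1000
print(np.round(np.diff(np.round(q,4),axis=0),4).reshape(4,7,2).tolist())
E
```

```text
1229 [559.67513492  13.05543056 305.63363079] [[551.20445178   5.34689078]
 [567.00834057  20.71256769]]
[[[0.005, -0.0003], [0.005, -0.0008], [0.005, -0.001], [0.0048, -0.0014], [0.0048, -0.0018], [0.0046, -0.0021], [0.0045, -0.0024]], [[0.0042, -0.0027], [0.0041, -0.003], [0.0039, -0.0033], [0.0036, -0.0035], [0.0033, -0.0038], [0.0031, -0.0041], [0.0028, -0.0042]], [[0.0025, -0.0044], [0.0022, -0.0046], [0.0018, -0.0047], [0.0015, -0.0048], [0.0012, -0.0049], [0.0008, -0.005], [0.0005, -0.0051]], [[0.0001, -0.005], [-0.0003, -0.0051], [-0.0005, -0.005], [-0.001, -0.005], [-0.0013, -0.0049], [-0.0016, -0.0048], [-0.002, -0.0047]]]
```

move_arm --increments '[{"dx":0.0037,"dy":0,"dz":0,"twist":0},{"dx":0,"dy":0,"dz":0,"twist":0},{"dx":0,"dy":0,"dz":0,"twist":0}]'

```text
time: 12.73
ee_pos: [561.6, 13.1, 272.3]
tool_rot: [0.0, 1.0, -0.0, 0.0]
ft_force: [-0.0, 0.5, -0.1]
finger_gap: 42.8
grip_force: 0.0
```

move_arm --increments '[{"dx":0,"dy":0,"dz":0,"twist":0},{"dx":0,"dy":0,"dz":0,"twist":0},{"dx":0,"dy":0,"dz":0,"twist":0},{"dx":0,"dy":0,"dz":0,"twist":0},{"dx":0,"dy":0,"dz":0,"twist":0},{"dx":0,"dy":0,"dz":0,"twist":0}]' --claw 1 --newtons 50

```text
time: 13.23
ee_pos: [561.4, 12.6, 272.4]
tool_rot: [0.0, 1.0, -0.0, 0.0]
ft_force: [-0.3, -1.3, 2.5]
finger_gap: 17.6
grip_force: 49.1
```

The peg rests at x 559.7, which is −88.3° and matches the click grid (68.9 − 7×22.5 = −88.6). Opening five clicks, to about 24°.

move_arm --increments '[{"dx":0.005,"dy":-0.0003,"dz":0,"twist":0},{"dx":0.005,"dy":-0.0008,"dz":0,"twist":0},{"dx":0.005,"dy":-0.001,"dz":0,"twist":0},{"dx":0.0048,"dy":-0.0014,"dz":0,"twist":0},{"dx":0.0048,"dy":-0.0018,"dz":0,"twist":0},{"dx":0.0046,"dy":-0.0021,"dz":0,"twist":0},{"dx":0.0045,"dy":-0.0024,"dz":0,"twist":0}]'

```text
time: 13.82
ee_pos: [593.8, 21.4, 272.4]
tool_rot: [0.001, 1.0, -0.001, -0.002]
ft_force: [-5.7, -4.5, 7.8]
finger_gap: 17.2
grip_force: 49.8
```

move_arm --increments '[{"dx":0.0042,"dy":-0.0027,"dz":0,"twist":0},{"dx":0.0041,"dy":-0.003,"dz":0,"twist":0},{"dx":0.0039,"dy":-0.0033,"dz":0,"twist":0},{"dx":0.0036,"dy":-0.0035,"dz":0,"twist":0},{"dx":0.0033,"dy":-0.0038,"dz":0,"twist":0},{"dx":0.0031,"dy":-0.0041,"dz":0,"twist":0},{"dx":0.0028,"dy":-0.0042,"dz":0,"twist":0}]'

```text
time: 14.4
ee_pos: [620.0, 45.9, 272.5]
tool_rot: [0.001, 1.0, -0.001, -0.0]
ft_force: [0.5, -3.7, 4.7]
finger_gap: 17.2
grip_force: 49.5
```

move_arm --increments '[{"dx":0.0025,"dy":-0.0044,"dz":0,"twist":0},{"dx":0.0022,"dy":-0.0046,"dz":0,"twist":0},{"dx":0.0018,"dy":-0.0047,"dz":0,"twist":0},{"dx":0.0015,"dy":-0.0048,"dz":0,"twist":0},{"dx":0.0012,"dy":-0.0049,"dz":0,"twist":0},{"dx":0.0008,"dy":-0.005,"dz":0,"twist":0},{"dx":0.0005,"dy":-0.0051,"dz":0,"twist":0}]'

```text
time: 14.98
ee_pos: [631.2, 81.9, 272.5]
tool_rot: [-0.001, 1.0, -0.0, 0.001]
ft_force: [1.8, 1.7, 3.6]
finger_gap: 17.3
grip_force: 49.4
```

move_arm --increments '[{"dx":0.0001,"dy":-0.005,"dz":0,"twist":0},{"dx":-0.0003,"dy":-0.0051,"dz":0,"twist":0},{"dx":-0.0005,"dy":-0.005,"dz":0,"twist":0},{"dx":-0.001,"dy":-0.005,"dz":0,"twist":0},{"dx":-0.0013,"dy":-0.0049,"dz":0,"twist":0},{"dx":-0.0016,"dy":-0.0048,"dz":0,"twist":0},{"dx":0,"dy":0,"dz":0,"twist":0},{"dx":0,"dy":0,"dz":0,"twist":0}]'

```text
time: 15.65
ee_pos: [625.2, 113.4, 272.4]
tool_rot: [-0.001, 1.0, 0.001, -0.0]
ft_force: [-0.5, 2.9, 4.4]
finger_gap: 17.0
grip_force: 49.7
```

```bash
sed -i 's/\[556,84\]/[557.6,84.6]/' st.py; python3 st.py
```

```text
ang 23.101770990402954 rad 73.48565556540673 Fccw 2.9199185497746107 Frad 0.6631176844663531 mz [ 0.66704586  0.11149486 -0.00704414]
```

move_arm --increments '[{"dx":0,"dy":-0.001,"dz":0,"twist":0},{"dx":0,"dy":0,"dz":0,"twist":0},{"dx":0,"dy":0,"dz":0,"twist":0},{"dx":0,"dy":0,"dz":0,"twist":0},{"dx":0,"dy":0,"dz":0,"twist":0}]' --claw 0

```text
time: 16.07
ee_pos: [625.7, 111.1, 271.8]
tool_rot: [0.0, 1.0, -0.0, -0.001]
ft_force: [-0.7, -0.7, -0.2]
finger_gap: 42.4
grip_force: 0.0
```

move_arm --increments '[{"dx":0,"dy":0,"dz":-0.015,"twist":0},{"dx":0,"dy":0,"dz":-0.025,"twist":0},{"dx":0,"dy":0,"dz":-0.03,"twist":0},{"dx":-0.03,"dy":0,"dz":0,"twist":0},{"dx":-0.03,"dy":0,"dz":0,"twist":0},{"dx":-0.03,"dy":0,"dz":0,"twist":0},{"dx":0,"dy":0,"dz":0,"twist":0},{"dx":0,"dy":0,"dz":0,"twist":0}]'

```text
time: 16.73
ee_pos: [534.5, 111.5, 342.6]
tool_rot: [0.0, 1.0, 0.0, -0.0]
ft_force: [0.7, 0.1, 0.5]
finger_gap: 42.9
grip_force: 0.0
```

```bash
python3 - <<'E'
from h import *
P,p,d=wrist(); cv2.imwrite('pics/w3.png',p[:,:,::-1])
r=np.hypot(*(P[:,:2]-[557.6,84.6]).T);t=P[(r<90)&(r>55)&(P[:,2]>303.5)&(P[:,2]<308)]
m=t.mean(0);print(len(t),m,t.std(0),np.degrees(np.arctan2(m[1]-84.6,m[0]-557.6)),np.hypot(m[0]-557.6,m[1]-84.6))
for l in ['peg']: print([(np.round(x['centre'],1),x['confidence']) for x in ctrl.place_of(l,'wrist')[:2]])
s=ctrl.sense();print(s['time'],s['ee_pos'],s['ft_force'])
E
```

```text
830 [622.21203552 114.37851423 305.82098547] [4.34660325 4.33260985 0.91920442] 24.74411820883496 71.14404433234972
[(array([618.9, 116.4, 286.8]), 0.88)]
16.8333 [536.90172612 111.51860432 342.59025019] [0.53386123 1.05565528 0.08982754]
```

View pics/w3.png

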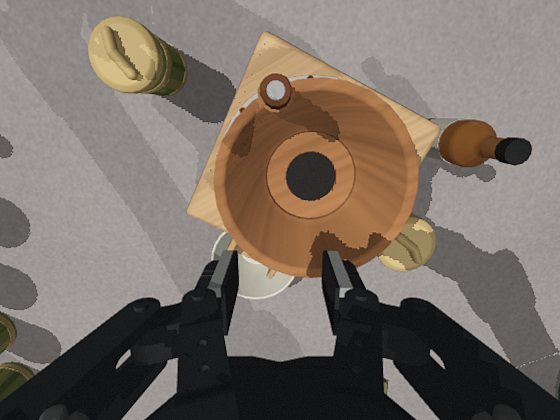

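The picture shows the peg at (275,90) and 24.7°. That is 113° from the closed click, so five clicks. The arm is clear and the bowl, jar and bottle in view are undisturbed. Handing in.

```bash
python3 -c "
from cell import ctrl
print(ctrl.sign_off())"
```

```text
the job is handed in; nothing more can be done
None
```

I closed the hopper until the stones just touched (about 11 N at the peg), turned it back five clicks (113° measured, 112.5° nominal), let go and handed the job in; no verdict came back.

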